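# Seat the bottle tray on the paint shaker and load it

## Task

Get the paint shaker ready: pick up its empty bottle tray and seat it fully home on the shaker's platform, both locating pegs through its holes, lowering it gently rather than dropping it. Only then stand the two squeeze bottles that stand on their own near it (not those at the far right edge) side by side in the tray's cups, one in each, setting them down gently, so that the load is balanced. Keep these two bottles upright throughout and leave everything else on the table where it is.

Things in the scene. Friction and masses are not known exactly. Their poses are not given: they have to be found in the camera images.
- shaker: Bench bottle shaker, fixed: grey housing 132 x 240 mm, dark control panel on its front (-x) face, aluminium platform 78 x 214 mm on top, 72 mm above the table. Two upright steel pegs 12 mm thick stand on the platform at y = +86 and -86 mm, straight for 11 mm, then tapering to a 5 mm nose 22 mm above the platform. Origin: centre of underside; x front to back, y along its length, z up.
- seat (a point): Centre of the top face of the shaker's platform, midway between the pegs (72 mm above the shaker's origin, same axes). The tray's origin lies here when the tray is home.
- tray: Loose grey bottle tray of the shaker, 0.25 kg: deck 66 x 200 x 10 mm with a 15 mm through hole near each end at y = +86 and -86 mm, two open round cups at y = +47 and -47 mm (49 mm inside, 36 mm deep, rim 62 mm wide outside and 46 mm above the underside) and an upright handle between them. Origin: centre of underside; y along its length, z up. The same either way round.
- grip (a point): Where to hold the tray: in the black grip of its handle, 88 mm above the tray's underside, same axes as the tray. The grip is 16 mm thick in x, 36 mm long in y and reaches from 68 to 102 mm above the underside; below it is a stem 12 x 24 mm. Take it from above, across the 16 mm.
- cup_1 (a point): Centre of the floor of the tray's cup at tray y = +47 mm, 10 mm above the tray's underside.
- cup_2 (a point): Centre of the floor of the tray's cup at tray y = -47 mm, 10 mm above the tray's underside.
- bottle_a: Squeeze bottle of paint to be shaken, 42 mm in diameter, 125 mm high: body and shoulder to 100 mm, then a nozzle 20 mm wide; 0.08 kg. Hold the body about 75 mm above its underside. Origin: centre of underside, z up. It and bottle_b stand singly beside the shaker and its tray, away from the squeeze bottles at the far right edge.
- bottle_b: The other squeeze bottle to be shaken, the same but 115 mm high, body and shoulder to about 90 mm. Hold the body about 70 mm above its underside. Origin: centre of underside, z up. The two may have changed places.
- ink_jar: Bystander: squat ink jar, 54 mm in diameter, 57 mm high. Origin: centre of the underside.
- water_cup: Bystander: empty plastic water cup, 85 mm wide, 93 mm high. Origin: centre of the underside.
- sanding_block: Bystander: sanding block 40 x 60 x 30 mm. Origin: centre of the underside.
- brayer: Bystander: ink roller with wooden handle, 193 x 98 x 38 mm, lying. Origin: centre of the underside.
- wood_block: Bystander: printing block 45 x 70 x 22 mm. Origin: centre of the underside.
- paint_tube: Bystander: crimped paint tube 32 x 114 x 27 mm, lying. Origin: centre of the underside.
Not all that is in view belongs to the job. What is shaped like the bottle_b but yellow is not meant.

How it is judged:
On the way:
1. the tray, still empty, is fully home on the platform over both pegs (horizontal distance between tray and seat below 0.004 m and z of tray in the frame of seat below 0.003 m and angle between tray's own z axis and vertical below 0.03 rad and angle between the y axis of tray and the y axis of seat, either way round below 0.05 rad and distance between each of bottle_a, bottle_b and seat above 0.13 m), for 0.2 s.
At the end, for the whole second after the job is handed in: Tray flat on the platform over both pegs (height within 3 mm, centre within 4 mm, yaw within 0.05 rad, either way round); one squeeze bottle standing in each cup (within 7 mm of its centre, 4 mm of its floor, tilt under 0.12 rad); all at rest (horizontal distance between tray and seat below 0.004 m and z of tray in the frame of seat below 0.003 m and angle between tray's own z axis and vertical below 0.03 rad and angle between the y axis of tray and the y axis of seat, either way round below 0.05 rad and (((horizontal distance between bottle_a and cup_1 below 0.007 m and z of bottle_a in the frame of cup_1 below 0.004 m and angle between bottle_a's own z axis and vertical below 0.12 rad) and (horizontal distance between bottle_b and cup_2 below 0.007 m and z of bottle_b in the frame of cup_2 below 0.004 m and angle between bottle_b's own z axis and vertical below 0.12 rad)) or ((horizontal distance between bottle_a and cup_2 below 0.007 m and z of bottle_a in the frame of cup_2 below 0.004 m and angle between bottle_a's own z axis and vertical below 0.12 rad) and (horizontal distance between bottle_b and cup_1 below 0.007 m and z of bottle_b in the frame of cup_1 below 0.004 m and angle between bottle_b's own z axis and vertical below 0.12 rad))) and linear speed of each of tray, bottle_a, bottle_b below 0.02 m/s); the robot touches nothing.
It fails at once if the tray is dropped onto the platform (faster than 0.4 m/s just above it) (horizontal distance between tray and seat below 0.03 m and z of tray in the frame of seat below 0.02 m and linear speed of tray above 0.4 m/s).
It fails at once if a bottle is dropped into a cup (faster than 0.5 m/s just above its floor) ((horizontal distance between bottle_a and cup_1 below 0.01 m and z of bottle_a in the frame of cup_1 below 0.02 m and linear speed of bottle_a above 0.5 m/s) or (horizontal distance between bottle_b and cup_1 below 0.01 m and z of bottle_b in the frame of cup_1 below 0.02 m and linear speed of bottle_b above 0.5 m/s) or (horizontal distance between bottle_a and cup_2 below 0.01 m and z of bottle_a in the frame of cup_2 below 0.02 m and linear speed of bottle_a above 0.5 m/s) or (horizontal distance between bottle_b and cup_2 below 0.01 m and z of bottle_b in the frame of cup_2 below 0.02 m and linear speed of bottle_b above 0.5 m/s)).
It fails at once if one of the two bottles is tipped (more than 0.7 rad) (angle between any of bottle_a, bottle_b's own z axis and vertical above 0.7 rad).
It fails at once if another thing on the table is pushed more than 30 mm away (distance of any of ink_jar, water_cup, sanding_block, brayer, wood_block, paint_tube from where it was at the start of the episode above 0.03 m).
It also fails if it takes over 61 s, if anything falls off the work surface, if the arm or the gripper's body presses on something with over 40 N, if the wrist force passes 120 N, or if a joint passes its speed limit or range.

## Robot

A 6-joint arm with a two-finger parallel gripper is mounted at the origin on a cart in front of the work surface, level with it; the furniture and walls round the work are solid. World frame = base frame: x ahead of the robot, y to its left, z up, the work surface at z = 0. Lengths are in m, angles in rad, forces in N, time in s.
With the tool pointing down it reaches from about 0.25 to 0.775 m from the base axis. Payload 4 kg.
Tool frame: the origin (TCP) lies midway between the tips of the shut fingers; the grasp point (between the pads) lies 19 mm behind it (robot.hold_point_z is the distance from the TCP to the grasp point, in m); z points along the fingers, y is the line along which they close (so a half turn about z gives the same grasp; the last joint's range is limited). The gripper opens to 94 mm and grips with 3 to 60 N. Pads are 16 mm wide; open, the fingers measure 119 mm over their backs; the gripper's body (75 mm by 177 mm) begins 78 mm behind the grasp point.
Start: joints at [-0.103, 0.087, 1.371, -0, 1.684, -0.103], TCP at [0.55, -0, 0.206] pointing down, gripper open.
Joint ranges: [-3.1, 3.1], [-0.76, 2.03], [0.27, 2.55], [-1.08, 4.22], [0.17, 2.65], [-2.57, 2.57]. Speed limits (rad/s): [2.79, 2.79, 3.14, 3.14, 3.14, 3.14].

## Interface

Orientations are given as [roll, pitch, yaw] about the fixed x, y, z axes, in that order (R = Rz(yaw) Ry(pitch) Rx(roll)).
In Python, from bench import readout, imaging, robot gives the robot as it stands.
- The arm moves only by the tool carry_out, never from a script. Its argument "motion" is text: rows parted by semicolons, each of 7 numbers parted by spaces: the shift along the tool's x, y, z each as a share of 200 mm, from -1 to 1, then the turn, a rotation vector about the tool's x, y, z each as a share of 120 degrees, from -1 to 1, then the opening, from 0 (shut) to 1 (fully open). A call has 1 to 12 rows; each row shifts and turns the commanded pose from where the row before left it, along the tool's axes as they then stand; what a row does not reach is not made up. A row lasts 1/8 s, in which the tool goes at most 62.5 mm and 10.7 degrees, less where a joint would pass 70% of its speed; a pose out of reach is approached as far as the arm can. A call with a number of a shift or a turn outside -1 to 1 is refused whole. A call with a gripper value outside its range is refused whole. The fingers move at their own pace and stop on an object; the grip force is fixed at half the most. Time passes only in rows, so rows that do not move let the fingers close. It gives the time, the measured TCP pose, the force, the opening and the grip force at its end, in the units of the state.
- readout.get_obs(): the state, without advancing time (a new reading comes with each control period).
- imaging.snapshot(name): name is "scene" or "side" or "wrist"; returns a dict with "pixels" (480x640x3 uint8, red, green, blue), "fx", "fy", "cx", "cy" (pixels), "R" (3x3) and "t" (3): a world point X has camera coordinates R X + t. Camera axes: x right, y down, z forward; pixel columns grow to the right and rows downward; lengths in m; the calibration is good to about 2 mm. A picture is of the moment at which its call begins. There is no depth.
- robot.close_job(): hands the job in; it is judged then, once.
The state is a dict: "time": time; "joint_positions": joint angles; "qvel": joint speeds; "joint_torque": joint torques, N m; "tool_pos": TCP position; "ee_rot": TCP orientation; "wrist_force": force on the tool from outside, world axes, zero at the start; "wrist_torque": the same for the moment, N m; "width": finger opening in m; "finger_force": force on a finger pad.
Only numpy, scipy, OpenCV 4.12 (cv2) and the standard library are available. Lean on these libraries where they do the work, as an engineer would, in place of code of your own. Each camera call takes 0.05 s, during which the arm holds its last target. There are 200 camera calls.

## Working session

There is one attempt and no reset: what is moved stays moved. The work goes in short steps, Python scripts to look and compute and a tool call to move; the robot and the scene stay as the last step left them, time stands still between calls to the robot, and variables do not carry over. Pictures are saved under pics/ and viewed, at most 10 in all, crops included, and the job is handed in when it is done.

Besides the shell and the picture viewer there is one more tool, called after ">>>" as a command line: name --argument value ..., lists and objects as JSON in quotes. carry_out: Moves the arm, as the interface text tells. Its arguments: {"type":"object","properties":{"motion":{"type":"string"}},"required":["motion"]}

```bash
mkdir -p pics; ls
python3 - <<'E'
from bench import readout, imaging, robot
import cv2,pickle
d={}
for n in("scene","side","wrist"):
    s=imaging.snapshot(n);d[n]=s
    cv2.imwrite(f"pics/{n}0.png",s["pixels"][:,:,::-1]);print(n,s["fx"],s["cx"],s["cy"],s["R"],s["t"])
pickle.dump(d,open("s0.pkl","wb"));print(readout.get_obs(),robot.hold_point_z)
E
```

```text
pics
scene 443.81209676594676 324.1241053004094 237.2157105847985 [[ 0.71134698 -0.70281441 -0.00611344]
 [-0.35665817 -0.35346584 -0.86478717]
 [ 0.60562399  0.61734415 -0.50210136]] [-0.45578929  0.26112085  0.88802192]
side 612.8739226944276 318.27113638621876 247.17550024104995 [[-0.92021892 -0.3907703  -0.02226458]
 [-0.24814081  0.62644344 -0.73891458]
 [ 0.30269337 -0.67443842 -0.67343117]] [0.53790653 0.22900655 1.38708264]
wrist 394.84985018444365 318.28356087246374 240.7368323498378 [[ 9.99997419e-01 -1.13072235e-04 -2.26938639e-03]
 [ 5.33823409e-04 -9.59115212e-01  2.83015416e-01]
 [-2.20860419e-03 -2.83015896e-01 -9.59112676e-01]] [-0.54934013 -0.03043139  0.39184736]
{'time': 0.15, 'joint_positions': array([-1.03094980e-01,  8.77558745e-02,  1.37183313e+00,  6.20160823e-06,
        1.68358325e+00, -1.03098156e-01]), 'qvel': array([-0.00162861, -0.00277668, -0.00299995, -0.00099163, -0.00098187,
        0.00035931]), 'joint_torque': array([ 1.24418581e-03, -3.40636396e+01, -3.02795255e+01,  7.18983379e-02,
        3.04441026e-02, -1.11468453e-04]), 'tool_pos': array([5.49608523e-01, 4.08168003e-05, 2.04626616e-01]), 'ee_rot': array([-3.14002207e+00, -1.68696702e-04,  1.57080006e+00]), 'wrist_force': array([-0.5276227 ,  0.88505585,  1.2352901 ]), 'wrist_torque': array([ 0.01201127, -0.04090473, -0.01955181]), 'finger_force': 0.0, 'width': 0.09395722667249944} 0.0188
```

View pics/scene0.png

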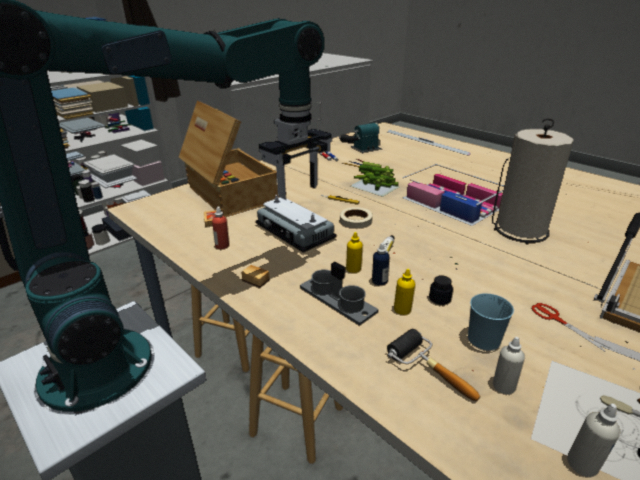

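View pics/side0.png

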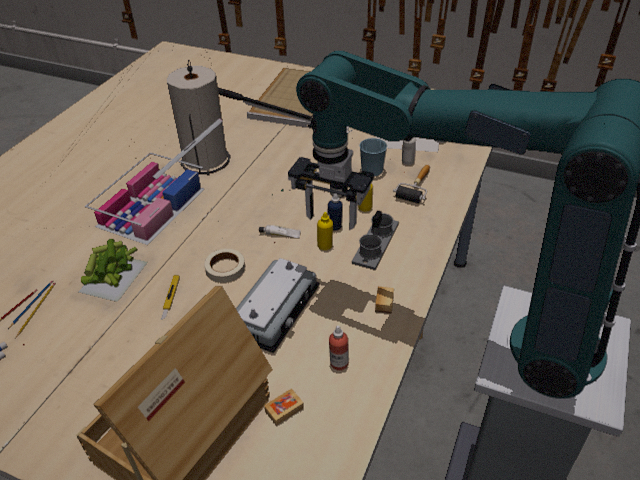

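Scene: shaker at about (295,222), tray (340,295), red bottle (221,228), dark-blue bottle (381,265), two yellow decoys between; the grey bottles at the right are not meant. Side: shaker (275,300), tray (375,240), red (338,348), blue (335,212). Next, enlarged crops.

Run:
```python
import pickle,cv2
d=pickle.load(open("s0.pkl","rb"))
a=d["side"]["pixels"][195:345,230:430,::-1]; b=d["scene"]["pixels"][190:325,205:405,::-1]
cv2.imwrite("pics/c1.png",cv2.resize(a,(800,600),interpolation=cv2.INTER_CUBIC))
cv2.imwrite("pics/c2.png",cv2.resize(b,(800,540),interpolation=cv2.INTER_CUBIC))
```

```text
(no output)
```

View pics/c1.png

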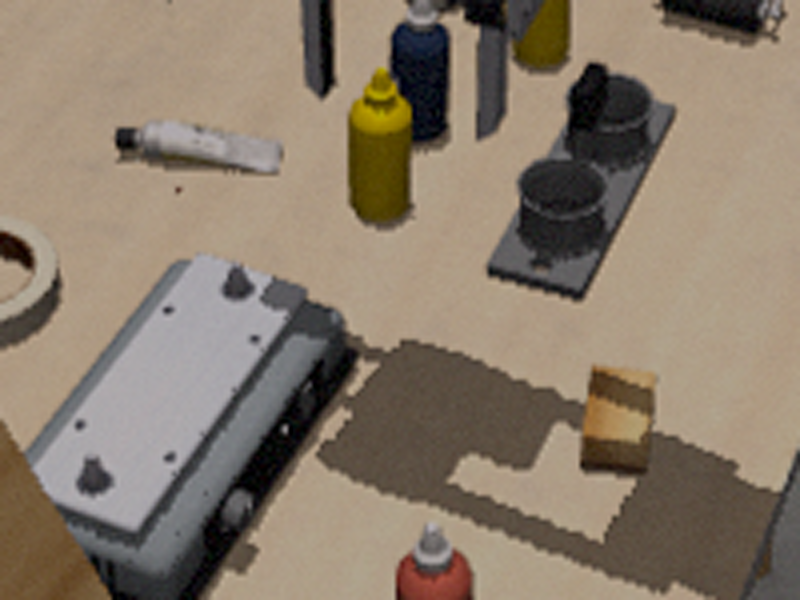

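View pics/c2.png

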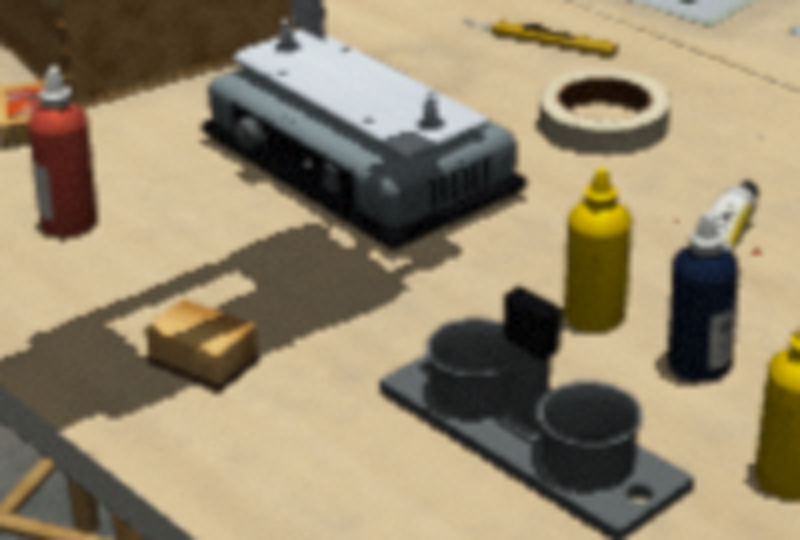

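Side crop: peg tips at full-image (253.2,310) and (289.5,262), cup rims (370.5,242) and (382.5,221.3). Scene crop: peg tips (277,195.3) and (312.5,214), rims (324.5,276.8) and (352,293). Two decoy yellow bottles stand next to the blue one.

```bash
cat > h.py <<'E'
import numpy as np,cv2,pickle
def K(s): return np.array([[s["fx"],0,s["cx"]],[0,s["fy"],s["cy"]],[0,0,1.]])
def P(s): return K(s)@np.c_[s["R"],s["t"]]
def proj(s,X): p=P(s)@np.r_[X,1]; return p[:2]/p[2]
def ray(s,u,z):
    R,t=np.array(s["R"]),np.array(s["t"]);c=-R.T@t;d=R.T@np.linalg.inv(K(s))@np.r_[u,1.]
    return c+d*(z-c[2])/d[2]
def tri(s1,u1,s2,u2):
    X=cv2.triangulatePoints(P(s1),P(s2),np.array(u1,float),np.array(u2,float))[:,0];X=X[:3]/X[3]
    return X,np.linalg.norm(proj(s1,X)-u1),np.linalg.norm(proj(s2,X)-u2)
def snap(n,name=None):
    from bench import imaging
    s=imaging.snapshot(n)
    if name: cv2.imwrite(f"pics/{name}.png",s["pixels"][:,:,::-1])
    return s
E
python3 - <<'E'
from h import *
np.set_printoptions(precision=4,suppress=True)
d=pickle.load(open("s0.pkl","rb"));A,B=d["side"],d["scene"]
for n,a,b,z in [("tip+y",(253.2,310),(277,195.3),.094),("tip-y",(289.5,262),(312.5,213.9),.094),("base+y",(253.2,317),(277,201.7),.072),("base-y",(289.3,268.3),(312.7,221.2),.072),
 ("rim+y",(370.5,242),(324.5,276.8),.046),("rim-y",(382.5,221.3),(352,293),.046),("grip",(377.5,218.7),(338,270.5),.088)]:
    print(n,*tri(A,a,B,b),"ray",ray(A,a,z)[:2],ray(B,b,z)[:2])
def blob(s,mask,box):
    m=np.zeros_like(mask);x0,y0,x1,y1=box;m[y0:y1,x0:x1]=mask[y0:y1,x0:x1]
    n,l,st,c=cv2.connectedComponentsWithStats(m.astype(np.uint8));i=1+np.argmax(st[1:,4]);return st[i],c[i]
for s,nm,br,bb in((A,"side",(320,320,360,375),(322,190,346,235)),(B,"scene",(205,205,235,255),(370,240,392,290))):
    h=cv2.cvtColor(s["pixels"],cv2.COLOR_RGB2HSV).astype(int);H,S,V=h[...,0],h[...,1],h[...,2]
    print(nm,"red",blob(s,((H<8)|(H>172))&(S>110)&(V>50),br),"blue",blob(s,(H>105)&(H<130)&(S>90),bb))
E
```

```text
tip+y [0.6492 0.2199 0.0903] 1.1118903973948384 1.53491312693393 ray [0.6447 0.2245] [0.6517 0.2171]
tip-y [0.6389 0.0491 0.091 ] 1.027317752141211 1.6691118632181416 ray [0.6349 0.0539] [0.6424 0.0478]
base+y [0.6501 0.2222 0.0681] 0.905941704518606 1.2516855705074323 ray [0.646  0.2265] [0.651  0.2184]
base-y [0.6404 0.049  0.0682] 0.7088216279576834 1.1537862327593944 ray [0.6367 0.0538] [0.6406 0.0457]
rim+y [ 0.497  -0.1435  0.0416] 0.6944324783565496 1.4234019326044522 ray [ 0.4937 -0.1373] [ 0.4973 -0.1469]
rim-y [ 0.4949 -0.2349  0.0421] 0.8021215990398135 1.8029371949901611 ray [ 0.4915 -0.2284] [ 0.4966 -0.2373]
grip [ 0.4955 -0.1908  0.0844] 0.5193221487161945 1.120687091631016 ray [ 0.4929 -0.1854] [ 0.4952 -0.1936]
side red (array([329, 333,  19,  21, 300], dtype=int32), array([338.2333, 343.77  ])) blue (array([328, 201,  14,  27, 217], dtype=int32), array([334.9171, 211.8157]))
scene red (array([208, 213,  21,  36, 391], dtype=int32), array([220.0409, 230.1893])) blue (array([373, 253,  15,  31, 295], dtype=int32), array([379.3932, 265.7695]))
```

View pics/wrist0.png

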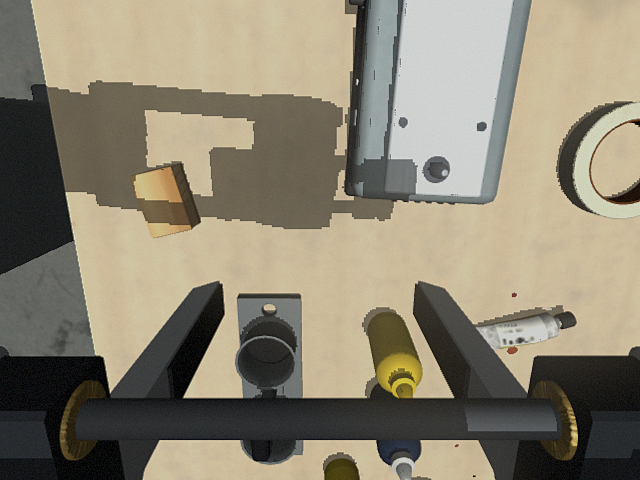

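Wrist: tray hole at (269,309), near cup rim (265,362), shaker's near peg at (438,170); blue bottle nozzle near (403,465) and yellow at (395,370).

Run:
```python
from h import *
np.set_printoptions(precision=4,suppress=True)
d=pickle.load(open("s0.pkl","rb"));A,B,W=d["side"],d["scene"],d["wrist"]
for n,u,z in [("peg base",(439,172),.072),("hole",(269,309),.010),("rim",(265,362),.046),("deckL",(238,294),.01),("deckR",(301,293),.01),("blue noz",(403,468),.12),("yellow noz",(397,381),.115)]: print(n,ray(W,u,z))
print("red",tri(A,(338.2,349),B,(220.5,231)), ray(A,(338.2,349),.05),ray(B,(220.5,231),.05))
print("blue",tri(A,(335,216),B,(381,268)),ray(B,(381,268),.05))
print("blue tip",tri(A,(335.5,197),B,(383,245)),"red tip",tri(A,(338,328),B,(218.5,207)))
print("lid",tri(A,(217,290),B,(242,123)),tri(A,(97,403),B,(200,102)),tri(A,(268,370),B,(225,172)))
```

```text
peg base [0.6438 0.0459 0.072 ]
hole [ 0.4982 -0.1024  0.01  ]
rim [ 0.4972 -0.1417  0.046 ]
deckL [ 0.4669 -0.0855  0.01  ]
deckR [ 0.5316 -0.0844  0.01  ]
blue noz [ 0.6205 -0.1942  0.12  ]
yellow noz [ 0.6118 -0.1131  0.115 ]
red (array([0.4425, 0.2215, 0.0487]), np.float64(0.27449801455584477), np.float64(0.39748901759199345)) [0.4415 0.2228 0.05  ] [0.4427 0.2199 0.05  ]
blue (array([ 0.6258, -0.214 ,  0.0378]), np.float64(0.9230184885874614), np.float64(1.9302656086381467)) [ 0.6185 -0.2234  0.05  ]
blue tip (array([ 0.6249, -0.2148,  0.1047]), np.float64(1.2618322055658038), np.float64(2.6455415244021667)) red tip (array([0.4439, 0.2225, 0.1217]), np.float64(1.167264373522001), np.float64(1.6757611019955636))
lid (array([0.6356, 0.3525, 0.2907]), np.float64(1.766858159245314), np.float64(2.070770594324746)) (array([0.6757, 0.6465, 0.3035]), np.float64(0.20199162406966983), np.float64(0.17188043917744258)) (array([0.5427, 0.3748, 0.1354]), np.float64(8.92351789394032), np.float64(10.63616120184222))
```

>>> carry_out --motion "-0.24 -0.07 0 0 0 0 0.45;-0.24 -0.07 0 0 0 0 0.45;-0.24 -0.07 0 0 0 0 0.45;-0.23 -0.06 0 0 0 0 0.45;0 0 0 0 0 0 0.45;0 0 0 0 0 0 0.45"

```text
time: 0.9
tool_pos: [0.496, -0.1895, 0.2052]
ee_rot: [-3.141, -0.001, 1.571]
wrist_force: [0.9, -0.1, -0.3]
width: 0.0427
finger_force: 0.0
```

Run:
```python
from h import *
from bench import readout
s=snap("wrist","w1");pickle.dump(s,open("w1.pkl","wb"));o=readout.get_obs();print(o["tool_pos"],o["ee_rot"],o["time"])
```

```text
[ 0.49621671 -0.18902845  0.20530759] [-3.14154185e+00 -8.22584830e-04  1.57178148e+00] 0.95
```

View pics/w1.png

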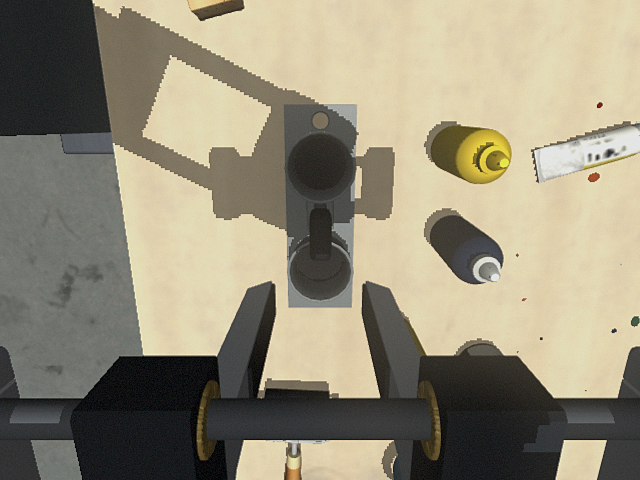

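Wrist over the tray: hole (320,120), rims (321,166) and (320,271), grip top around (320,215); blue bottle nozzle (489,270), yellow one ahead of it at (495,160).

Run:
```python
from h import *
np.set_printoptions(precision=4,suppress=True)
W=pickle.load(open("w1.pkl","rb"))
for n,u,z in [("hole",(320.5,120),.010),("rim+",(321.5,166),.046),("rim-",(320.5,271),.046),("TL",(286,104),.01),("TR",(355,104),.01),("BL",(288.5,306),.01),("BR",(352.5,306),.01),("blue tip",(489,271),.122),("blue collar",(483,264),.10),("blue base",(446,222),.0),("grip",(320,213),.102)]: print(n,ray(W,u,z))
```

```text
hole [ 0.4982 -0.104   0.01  ]
rim+ [ 0.4989 -0.1416  0.046 ]
rim- [ 0.4982 -0.2363  0.046 ]
TL [ 0.4673 -0.0903  0.01  ]
TR [ 0.5291 -0.0903  0.01  ]
BL [ 0.4652 -0.2887  0.01  ]
BR [ 0.5317 -0.2887  0.01  ]
blue tip [ 0.617  -0.2074  0.122 ]
blue collar [ 0.6219 -0.2101  0.1   ]
blue base [ 0.6238 -0.2015  0.    ]
grip [ 0.4975 -0.1699  0.102 ]
```

>>> carry_out --motion "0 0.01 0.2 0 0 0 0.45;0 0 0.2 0 0 0 0.45;0 0 0.2 0 0 0 0.45;0 0 0.08 0 0 0 0.45;0 0 0 0 0 0 0.45;0 0 0 0 0 0 0.1;0 0 0 0 0 0 0.1;0 0 0 0 0 0 0.1;0 0 0 0 0 0 0.1"

```text
time: 2.08
tool_pos: [0.4985, -0.1904, 0.0705]
ee_rot: [3.14, 0.001, 1.571]
wrist_force: [0.0, 1.1, 2.6]
width: 0.016
finger_force: 30.0
```

>>> carry_out --motion "0 0 -0.15 0 0 0 0;0 0 -0.2 0 0 0 0;0 0 -0.25 0 0 0 0;0 0 -0.15 0 0 0 0;0.1 0.05 0 0 0 0 0;0.25 0.11 0 0 0 0 0;0.25 0.11 0 0 0 0 0;0.25 0.11 0 0 0 0 0;0.25 0.11 0 0 0 0 0;0.25 0.11 0 0 0 0.014 0;0.17 0.08 0 0 0 0.014 0;0.1 0.05 0 0 0 0 0"

```text
time: 3.58
tool_pos: [0.6463, 0.135, 0.218]
ee_rot: [-3.14, 0.0, 1.514]
wrist_force: [-0.0, -0.4, -0.7]
width: 0.0159
finger_force: 30.0
```

>>> carry_out --motion "0 0 0 0 0 0 0;0 0 0 0 0 0 0;0 0 0 0 0 0 0"

```text
time: 3.95
tool_pos: [0.6459, 0.1316, 0.2197]
ee_rot: [3.142, 0.0, 1.511]
wrist_force: [0.3, -0.6, -1.1]
width: 0.016
finger_force: 30.0
```

Run:
```python
from h import *
from bench import readout
o=readout.get_obs();print(o["tool_pos"],o["ee_rot"],o["time"],o["width"])
s=snap("wrist");pickle.dump((s,o),open("w2.pkl","wb"));A=snap("side");B=snap("scene");pickle.dump((A,B),open("s2.pkl","wb"))
im=np.hstack([cv2.resize(s["pixels"][0:320,120:520],(480,384)),cv2.resize(A["pixels"][200:360,200:360],(320,320))[:, :320].copy() if 0 else cv2.copyMakeBorder(cv2.resize(A["pixels"][210:330,230:330],(320,384)),0,0,0,0,0)])
cv2.imwrite("pics/w2.png",im[:,:,::-1])
```

```text
[0.64586489 0.13163271 0.2196843 ] [3.14156064e+00 3.22414611e-04 1.51064996e+00] 3.95 0.016028767932622468
```

View pics/w2.png

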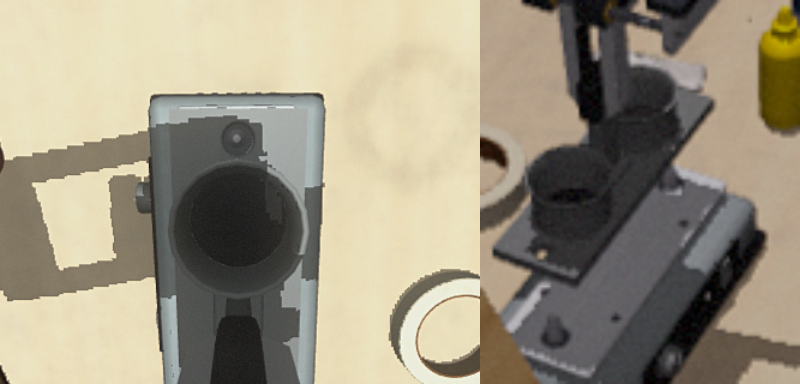

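Wrist: cup rim at (321,190), a round feature at (317.5,115) ahead of it — hole with peg behind it, or peg alone; projecting to tell which. Side: tray is held level, over the platform.

Run:
```python
from h import *
np.set_printoptions(precision=4,suppress=True)
s,o=pickle.load(open("w2.pkl","rb"))
t=o["tool_pos"];yw=o["ee_rot"][2]-np.pi/2;ey=np.array([-np.sin(yw),np.cos(yw),0]);b=t-[0,0,.0695]
print("yaw",yw,"bottom",b)
for n,X in [("hole top",b+ey*.086+[0,0,.01]),("hole bot",b+ey*.086),("rim+",b+ey*.047+[0,0,.046]),("deck end",b+ey*.1+[0,0,.01]),("pegtip",np.array([.6492,.2215,.094])),("pegbase",np.array([.6496,.2215,.072]))]:print(n,X,proj(s,X))
c=cv2.resize(s["pixels"][70:230,240:400],(600,600),interpolation=cv2.INTER_CUBIC)
c=cv2.convertScaleAbs(c,alpha=1.3);cv2.imwrite("pics/c3.png",c[:,:,::-1])
```

```text
yaw -0.06014636363413439 bottom [0.6459 0.1316 0.1502]
hole top [0.651  0.2175 0.1602] [317.6867 116.2517]
hole bot [0.651  0.2175 0.1502] [317.7145 116.5654]
rim+ [0.6487 0.1785 0.1962] [317.6121 194.1602]
deck end [0.6519 0.2315 0.1602] [317.6731  90.2966]
pegtip [0.6492 0.2215 0.094 ] [315.008 112.368]
pegbase [0.6496 0.2215 0.072 ] [315.7438 113.1255]
```

View pics/c3.png

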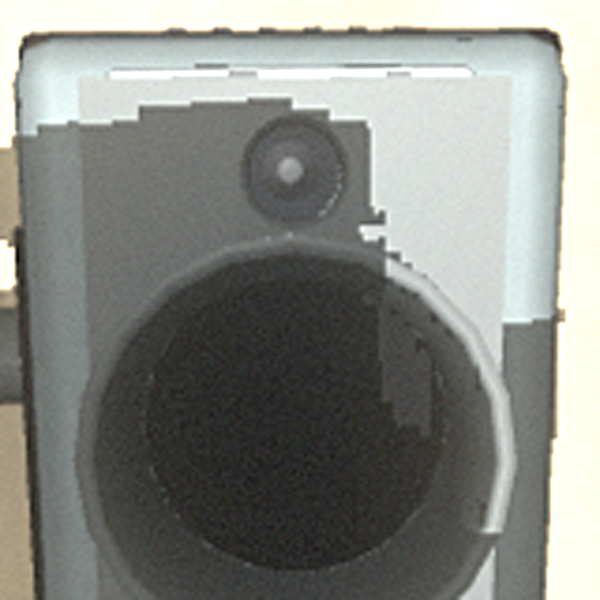

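Deck with its 15 mm hole at (318.4,114.5), and the peg nose seen through it at (317.3,115.3); deck and housing edges run parallel, so yaw is right.

Run:
```python
from h import *
np.set_printoptions(precision=4,suppress=True)
s,o=pickle.load(open("w2.pkl","rb"))
h=ray(s,(318.4,114.5),.1602);p=ray(s,(317.3,115.3),.094);print(h,p,"dxy",p-h)
yw=-.060;dx=(p-h)[:2]
print("tool x,y shift",dx@[-np.sin(yw),np.cos(yw)],dx@[np.cos(yw),np.sin(yw)])
# other peg from it, vs side/scene estimate
print(p[:2]-.172*np.array([-np.sin(yw),np.cos(yw)]))
A,B=pickle.load(open("s2.pkl","rb"))
d=pickle.load(open("s0.pkl","rb"))
```

```text
[0.6515 0.2184 0.1602] [0.6508 0.2194 0.094 ] dxy [-0.0007  0.0009 -0.0662]
tool x,y shift 0.0008950396516657846 -0.0008038518541736247
[0.6404 0.0477]
```

Run:
```python
from h import *
np.set_printoptions(precision=4,suppress=True)
W=pickle.load(open("s0.pkl","rb"))["wrist"]
g=W["pixels"].min(2).astype(int)
L=[];R=[]
for r in range(5,150,5):
    row=g[r,380:540];w=np.where(row>200)[0]
    if len(w)>40: L.append(ray(W,(380+w[0]-.5,r),.072));R.append(ray(W,(380+w[-1]+.5,r),.072))
L=np.array(L);R=np.array(R)
for q in(L,R):
    c=np.polyfit(q[:,1],q[:,0],1);print(c,np.std(q[:,0]-np.polyval(c,q[:,1])))
print((R-L)[:,0])
c=cv2.resize(W["pixels"][150:190,415:465],(600,480),interpolation=cv2.INTER_CUBIC);cv2.imwrite("pics/c4.png",c[:,:,::-1])
```

```text
[0.056  0.6015] 0.0004513021900800392
[0.0536 0.6752] 0.00021905521704818719
[0.0733 0.0728 0.073  0.074  0.0735 0.0737 0.0733 0.0735 0.0744 0.074
 0.0735 0.073  0.0725 0.0735 0.0723 0.074  0.0735 0.0738 0.074  0.0735
 0.0738 0.0725 0.0743 0.0738 0.0725 0.0735 0.0738 0.0733 0.0743]
```

View pics/c4.png

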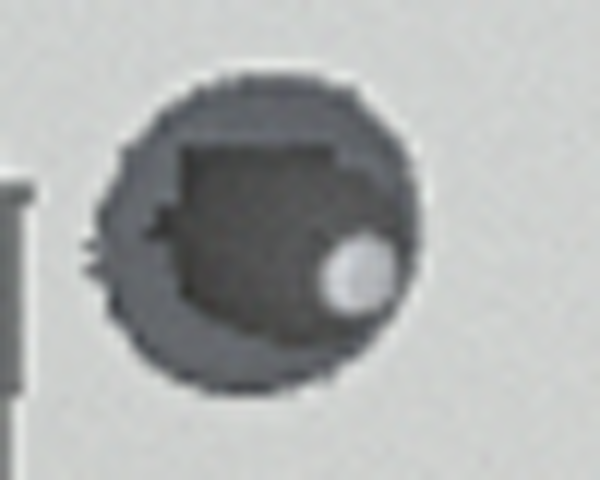

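The left-hand peg nose shows at about (444.8,172.9), and the platform edges give yaw -0.055, in keeping with the tool's -0.060. Correcting by about 1 mm and lowering.

>>> carry_out --motion "0.0045 -0.004 0.06 0 0 -0.001 0;0 0 0.08 0 0 -0.001 0;0 0 0.08 0 0 0 0;0 0 0.05 0 0 0 0;0 0 0.02 0 0 0 0;0 0 0.02 0 0 0 0;0 0 0 0 0 0 0"

```text
time: 4.97
tool_pos: [0.6455, 0.1339, 0.1577]
ee_rot: [3.141, -0.0, 1.516]
wrist_force: [1.0, 0.4, -1.9]
width: 0.0159
finger_force: 30.0
```

>>> carry_out --motion "0 0 0.02 0 0 0 0;0 0 0.02 0 0 0 0;0 0 0 0 0 0 0"

```text
time: 5.35
tool_pos: [0.6451, 0.1338, 0.1489]
ee_rot: [-3.141, 0.0, 1.516]
wrist_force: [-1.1, 0.1, -2.6]
width: 0.0159
finger_force: 30.0
```

>>> carry_out --motion "0 0 0.015 0 0 0 0;0 0 0.015 0 0 0 0;0 0 0 0 0 0 0"

```text
time: 5.72
tool_pos: [0.6452, 0.1338, 0.143]
ee_rot: [-3.141, 0.0, 1.516]
wrist_force: [-0.5, -0.0, -1.7]
width: 0.0158
finger_force: 30.0
```

Straight pegs are now in the holes with no jamming force; last millimetres.

>>> carry_out --motion "0 0 0.008 0 0 0 0;0 0 0.005 0 0 0 0;0 0 0 0 0 0 0;0 0 0 0 0 0 0"

```text
time: 6.22
tool_pos: [0.6456, 0.1339, 0.1425]
ee_rot: [3.14, -0.0, 1.516]
wrist_force: [-3.2, -0.1, 5.1]
width: 0.016
finger_force: 30.0
```

>>> carry_out --motion "0 0 0 0 0 0 0.4;0 0 0 0 0 0 0.4;0 0 0 0 0 0 0.4;0 0 -0.1 0 0 0 0.4;0 0 -0.2 0 0 0 0.4;0 0 -0.2 0 0 0 0.4;0 0 0 0 0 0 0.4"

```text
time: 7.1
tool_pos: [0.6473, 0.1341, 0.2458]
ee_rot: [3.133, -0.002, 1.516]
wrist_force: [-0.1, -0.4, -0.1]
width: 0.0377
finger_force: 0.0
```

Run:
```python
from h import *
from bench import readout
o=readout.get_obs();print(o["tool_pos"],o["ee_rot"],o["time"],o["width"])
s=snap("wrist");A=snap("side");B=snap("scene");pickle.dump((s,A,B,o),open("s3.pkl","wb"))
a=cv2.resize(A["pixels"][220:340,230:330],(400,480),interpolation=cv2.INTER_CUBIC)
w=cv2.resize(s["pixels"][0:480,220:420],(200,480))
b=cv2.resize(B["pixels"][150:270,250:300],(200,480),interpolation=cv2.INTER_CUBIC)
cv2.imwrite("pics/c5.png",np.hstack([a,w,b])[:,:,::-1])
```

```text
[0.64726412 0.13405024 0.24576299] [ 3.13264407e+00 -1.57220619e-03  1.51630979e+00] 7.1 0.037696949103924585
```

View pics/c5.png

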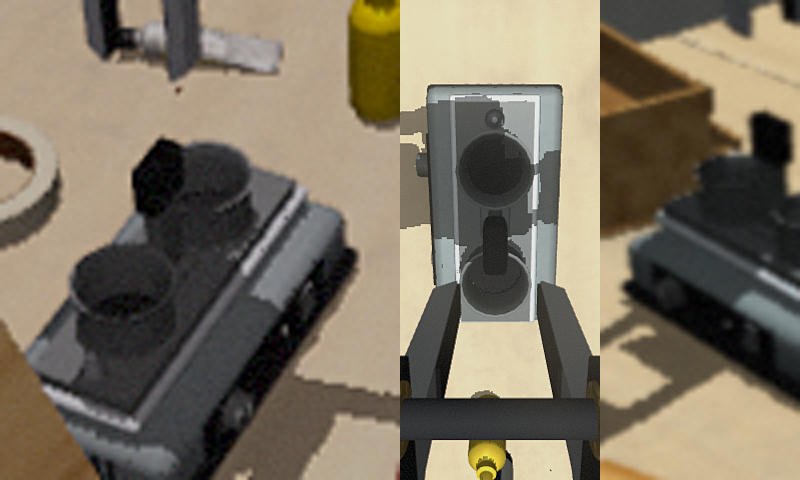

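The tray is flat on the platform with the peg through its hole; wrist view rims at (315,170) and (315,281). Now working out cup centres and moving over to the red bottle.

Run:
```python
from h import *
np.set_printoptions(precision=4,suppress=True)
s,A,B,o=pickle.load(open("s3.pkl","rb"))
a=ray(s,(315,170),.118);b=ray(s,(315,281),.118);print(a,b,(a+b)/2,np.linalg.norm(a-b)); print("peg",ray(s,(314.5,119),.094))
```

```text
[0.6488 0.1821 0.118 ] [0.6436 0.0905 0.118 ] [0.6462 0.1363 0.118 ] 0.09170072624945744
peg [0.6506 0.2199 0.094 ]
```

>>> carry_out --motion "0.06 -0.17 0 0 0 0 0.8;0.06 -0.17 0 0 0 0 0.8;0.06 -0.17 0 0 0 0 0.8;0.06 -0.17 0 0 0 0 0.8;0.07 -0.17 0 0 0 0 0.8;0.07 -0.17 0 0 0 0 0.8;0 0 0 0 0 0 0.8;0 0 0 0 0 0 0.8;0 0 0 0 0 0 0.8"

```text
time: 8.38
tool_pos: [0.4464, 0.2203, 0.2399]
ee_rot: [-3.14, 0.001, 1.515]
wrist_force: [0.6, 0.5, -0.5]
width: 0.0752
finger_force: 0.0
```

```bash
cat >> h.py <<'E'
def bottle(kind,zs):
    from bench import readout
    o=readout.get_obs();print(o["tool_pos"],o["ee_rot"],o["time"])
    s=snap("wrist",kind);h=cv2.cvtColor(s["pixels"],cv2.COLOR_RGB2HSV).astype(int);H,S,V=h[...,0],h[...,1],h[...,2]
    m=(((H<6)|(H>172))&(S>130)&(V>40)) if kind=="red" else (H>105)&(H<130)&(S>90)
    m[:,:150]=0;m=cv2.morphologyEx(m.astype(np.uint8),cv2.MORPH_OPEN,np.ones((3,3)))
    n,l,st,c=cv2.connectedComponentsWithStats(m)
    for i in range(1,n):
        if st[i,4]>150: print(st[i],c[i])
    w=((S<45)&(V>110)).astype(np.uint8);n,l,st,c=cv2.connectedComponentsWithStats(w)
    for i in range(1,n):
        if 60<st[i,4]<900: print("white",st[i],c[i],*[ray(s,c[i],z)[:2] for z in zs])
    return s
E
python3 -c "
from h import *
s=bottle('red',(.105,.115))"
```

```text
[0.44641711 0.2202668  0.23989581] [-3.14031770e+00  8.83794563e-04  1.51525757e+00] 8.375
[508   0  31   7 174] [524.75287356   2.52298851]
white [318   0  44  53 883] [339.35560589  16.84711212] [0.47009597 0.37369624] [0.46950628 0.37140735]
white [362  15  16  10  66] [369.18181818  19.3030303 ] [0.49117958 0.37095395] [0.48991753 0.36875252]
white [216  64  13  31 132] [222.16666667  78.62121212] [0.38201713 0.33782278] [0.38423626 0.3366779 ]
white [219  94  15  31 144] [225.90277778 108.91666667] [0.38218191 0.31654   ] [0.38439579 0.31607382]
white [489  98  14  42 178] [496.26966292 117.78089888] [0.58604974 0.2987819 ] [0.58176229 0.29888202]
white [553  98  21  63 636] [563.72641509 132.27672956] [0.63832259 0.28525853] [0.63236816 0.28578991]
white [360 115  31  29 307] [374.32247557 131.43973941] [0.49364153 0.2939363 ] [0.49230097 0.29419095]
white [410 162  19  30 167] [418.76047904 175.58083832] [0.52814139 0.25837548] [0.52570064 0.25976416]
white [345 211  13  29 165] [351.10909091 225.24848485] [0.4735305  0.22091471] [0.47283128 0.223498  ]
white [303 216  26  25 
[... 1368 characters left out ...]
83 353.90434783] [0.44563961 0.10221822] [0.44582983 0.10858673]
white [249 362  15  35 132] [255.71212121 380.99242424] [0.38057452 0.07715146] [0.38283965 0.08431935]
white [462 423  50   9 253] [483.33201581 427.65612648] [0.59416334 0.01304395] [0.58961715 0.02225623]
white [256 441  19  24 189] [264.70899471 454.16931217] [ 0.3809739  -0.00713809] [0.3832263  0.00271779]
white [280 441  13  33 166] [285.36746988 454.57831325] [ 0.40128646 -0.00874139] [0.4028911  0.00116561]
white [293 441  14  39 321] [299.91900312 460.14641745] [ 0.41515302 -0.01636231] [ 0.41631545 -0.00621227]
white [259 466  15  14  61] [265.03278689 472.67213115] [ 0.37912863 -0.03011913] [ 0.38143988 -0.01953039]
```

The nozzle collar at (314.7,227.3) gives (0.444, 0.222), agreeing with the two-view estimate.

>>> carry_out --motion "0.01 -0.0125 0.15 0 0 0 0.8;0 0 0.25 0 0 0 0.8;0 0 0.25 0 0 0 0.8;0 0 0.2 0 0 0 0.8;0 0 0.07 0 0 0 0.8;0 0 0 0 0 0 0.8;0 0 0 0 0 0 0.3;0 0 0 0 0 0 0.3;0 0 0 0 0 0 0.3;0 0 0 0 0 0 0.3"

```text
time: 9.68
tool_pos: [0.4438, 0.2231, 0.0576]
ee_rot: [3.14, -0.001, 1.516]
wrist_force: [0.5, -0.9, 1.6]
width: 0.0408
finger_force: 29.8
```

>>> carry_out --motion "0 0 -0.1 0 0 0 0.3;0 0 -0.25 0 0 0 0.3;0 0 -0.25 0 0 0 0.3;0 0 -0.2 0 0 0 0.3;0 0.05 -0.05 0 0 0 0.3;-0.02 0.15 0 0 0 0 0.3;-0.03 0.22 0 0 0 0 0.3;-0.04 0.22 0 0 0 0 0.3;-0.03 0.2 0 0 0 0 0.3;-0.02 0.13 0 0 0 0 0.3;-0.01 0.06 0 0 0 0 0.3;0 0 0 0 0 0 0.3"

```text
time: 11.18
tool_pos: [0.6475, 0.1817, 0.2261]
ee_rot: [-3.14, 0.0, 1.516]
wrist_force: [-0.3, -0.5, -1.2]
width: 0.0411
finger_force: 29.8
```

>>> carry_out --motion "0 0 0 0 0 0 0.3;0 0 0 0 0 0 0.3"

```text
time: 11.42
tool_pos: [0.6468, 0.1823, 0.2276]
ee_rot: [3.141, -0.0, 1.517]
wrist_force: [0.3, -0.0, -1.3]
width: 0.041
finger_force: 29.8
```

```bash
python3 -c "
from h import *
s=bottle('red2',(.267,.277,.285))" | grep -v white -A0
python3 - <<'E'
from h import *
import sys,io
s=snap("wrist");h=cv2.cvtColor(s["pixels"],cv2.COLOR_RGB2HSV).astype(int)
m=((h[...,1]<45)&(h[...,2]>110)).astype(np.uint8);m[:, :270]=0;m[:,370:]=0
n,l,st,c=cv2.connectedComponentsWithStats(m)
for i in range(1,n):
    if st[i,4]>150: print(st[i],c[i],[ray(s,c[i],z)[:2] for z in (.267,.28)])
E
```

```text
[0.64677994 0.18226509 0.22763943] [ 3.14091354e+00 -2.29815902e-04  1.51715801e+00] 11.425
[ 270  143  100  151 3223] [330.61526528 205.16165064] [array([0.65450394, 0.23569874]), array([0.6542254 , 0.23831288])]
[ 270  334   80   43 1315] [305.51406844 353.38555133] [array([0.64171162, 0.17580115]), array([0.64262614, 0.18400156])]
[341 341  29  35 445] [358.49438202 362.68314607] [array([0.66286664, 0.17036249]), array([0.66180816, 0.17907013])]
[312 373  21  23 310] [322.89677419 384.87096774] [array([0.64794116, 0.16065651]), array([0.64827469, 0.17026937])]
```

>>> carry_out --motion "0 0.006 0.1 0 0 0 0.3;0 0 0.1 0 0 0 0.3;0 0 0.05 0 0 0 0.3;0 0 0.03 0 0 0 0.3;0 0 0.03 0 0 0 0.3;0 0 0 0 0 0 0.3"

```text
time: 12.28
tool_pos: [0.6487, 0.1817, 0.1648]
ee_rot: [-3.142, 0.0, 1.516]
wrist_force: [0.6, 0.2, -0.7]
width: 0.0411
finger_force: 29.8
```

>>> carry_out --motion "0 0 0.03 0 0 0 0.3;0 0 0.03 0 0 0 0.3;0 0 0 0 0 0 0.3"

```text
time: 12.65
tool_pos: [0.6483, 0.1816, 0.1519]
ee_rot: [-3.14, 0.0, 1.516]
wrist_force: [-0.9, -0.1, -0.5]
width: 0.0414
finger_force: 29.8
```

>>> carry_out --motion "0 0 0.025 0 0 0 0.3;0 0 0.02 0 0 0 0.3;0 0 0.012 0 0 0 0.3;0 0 0 0 0 0 0.3;0 0 0 0 0 0 0.3"

```text
time: 13.28
tool_pos: [0.6488, 0.1818, 0.1417]
ee_rot: [3.141, -0.0, 1.516]
wrist_force: [-0.1, 0.6, -1.4]
width: 0.0413
finger_force: 29.8
```

>>> carry_out --motion "0 0 0.008 0 0 0 0.3;0 0 0.006 0 0 0 0.3;0 0 0 0 0 0 0.3;0 0 0 0 0 0 0.3"

```text
time: 13.78
tool_pos: [0.6489, 0.1818, 0.1396]
ee_rot: [3.14, -0.0, 1.516]
wrist_force: [-1.4, 0.2, 3.1]
width: 0.0413
finger_force: 29.8
```

>>> carry_out --motion "0 0 0 0 0 0 0.65;0 0 0 0 0 0 0.65;0 0 0 0 0 0 0.65;0 0 -0.1 0 0 0 0.65;0 0 -0.25 0 0 0 0.65;0 0 -0.25 0 0 0 0.65;0 0 0 0 0 0 0.65"

```text
time: 14.65
tool_pos: [0.6507, 0.1821, 0.2654]
ee_rot: [3.13, -0.003, 1.516]
wrist_force: [-0.5, -0.4, -0.5]
width: 0.0609
finger_force: 0.0
```

>>> carry_out --motion "-0.15 0 0 0 0 0 0.65;-0.25 0 0 0 0 0 0.65;-0.25 0 0 0 0 0 0.65;-0.25 -0.01 0 0 0 0 0.65;-0.25 -0.01 0 0 0 0 0.65;-0.25 -0.01 0 0 0 0 0.65;-0.25 0 0 0 0 0 0.65;-0.2 0 0 0 0 0 0.65;-0.1 0 0 0 0 0 0.65;0 0 0 0 0 0 0.65;0 0 0 0 0 0 0.65;0 0 0 0 0 0 0.65"

```text
time: 16.15
tool_pos: [0.6219, -0.2057, 0.259]
ee_rot: [3.141, -0.0, 1.519]
wrist_force: [-0.1, -0.7, -0.1]
width: 0.0615
finger_force: 0.0
```

```bash
python3 -c "
from h import *
s=bottle('blue',(.095,.105,.115))
h=cv2.cvtColor(s['pixels'],cv2.COLOR_RGB2HSV).astype(int)
m=((h[...,0]>18)&(h[...,0]<35)&(h[...,1]>180)).astype(np.uint8)
n,l,st,c=cv2.connectedComponentsWithStats(m)
for i in range(1,n):
    if st[i,4]>200: print('yellow',st[i],c[i],ray(s,c[i],.09))
"
```

```text
[ 0.62188969 -0.20567803  0.25895467] [ 3.14110337e+00 -2.68450711e-04  1.51860978e+00] 16.15
white [  9 111  18  64  86] [ 17.59302326 142.98837209] [ 0.37250761 -0.12606333] [ 0.3799169  -0.12600854] [ 0.38732619 -0.12595375]
white [312 220  22  15  85] [320.58823529 224.27058824] [ 0.62408689 -0.20993983] [ 0.62415569 -0.20743772] [ 0.6242245  -0.20493561]
white [315 228  20  15 136] [325.72058824 236.33088235] [ 0.62814262 -0.22137199] [ 0.62809309 -0.21853632] [ 0.62804356 -0.21570065]
white [237 370   7  28 109] [239.65137615 382.8440367 ] [ 0.53388263 -0.3707901 ] [ 0.53658338 -0.36359477] [ 0.53928414 -0.35639943]
yellow [262 315  37  40 496] [276.69556452 334.59072581] [ 0.57509087 -0.32096978  0.09      ]
```

```bash
python3 -c "
from h import *
np.set_printoptions(precision=4,suppress=True)
s=snap('wrist')
p=s['pixels'][150:300,260:400].astype(int)
h=cv2.cvtColor(s['pixels'],cv2.COLOR_RGB2HSV)[150:300,260:400].astype(int)
m=((h[...,0]>95)&(h[...,0]<140)&(h[...,1]>25)&(h[...,2]<110)).astype(np.uint8)
n,l,st,c=cv2.connectedComponentsWithStats(m)
for i in range(1,n):
    if st[i,4]>60: print(st[i]+[260,150,0,0,0],c[i]+[260,150])
ch=' .:-=+*#%@'
g=p.max(2)
for r in range(30,120,3): print(r+150,''.join('B' if m[r,x] else ch[min(9,g[r,x]//26)] for x in range(20,110,2)))
for u,z in(((323.5,231.5),.1),((323.5,231.5),.095)):print(ray(s,u,z))
"
```

```text
180 ======-==========-=---==--========-=#========
183 ===-===-==========----=-%-===-=-==-=#========
186 -==================-----%-=-==-===-#-========
189 =====================----=======-=-=-========
192 =================:.......:::=====-=-=========
195 ==-=============.........:--:-======-========
198 ==============-..........:-::::====---=======
201 ==============..............:::-==-%##-======
204 =============:..:.............::---########--
207 =============........:.....:.:..%############
210 ============-.:......:.......::.+############
213 ##==========..:.::....:..:.:..:.=############
216 ########-=--.:.:::..:.:.::.:....:%###########
219 ###########:.:...:::----::...::..%###########
222 ###########.:..::-========::.::..%###########
225 ###########.:...:==-----===.::::.%###########
228 ###########-:::.==--------=-B:.:.%###########
231 ############.:::+----=---=##B:::=############
234 ###########%-:::-=-==-===+#+::::%############
237 #############-.::--+###*+#+B:::%#############
240 ###############.::-****##B:::=%##############
243 #################:::.::::::=#################
246 ##################%######%###################
249 #############################################
252 #############################################
255 #############################################
258 #############################################
261 #############################################
264 #############################################
267 #############################################
[ 0.6264 -0.2156  0.1   ]
[ 0.6264 -0.217   0.095 ]
```

The printed mask shows the collar circle centred at (323.5,231) and the shoulder at u=323, agreeing on a bottle at (0.626,-0.216).

>>> carry_out --motion "-0.05 0.023 0.1 0 0 0 0.8;0 0 0.2 0 0 0 0.8;0 0 0.25 0 0 0 0.8;0 0 0.25 0 0 0 0.8;0 0 0.16 0 0 0 0.8;0 0 0.08 0 0 0 0.8;0 0 0 0 0 0 0.8;0 0 0 0 0 0 0.3;0 0 0 0 0 0 0.3;0 0 0 0 0 0 0.3;0 0 0 0 0 0 0.3"

```text
time: 17.62
tool_pos: [0.6259, -0.2177, 0.0515]
ee_rot: [3.14, 0.0, 1.516]
wrist_force: [-0.3, 0.1, 1.4]
width: 0.0404
finger_force: 29.7
```

>>> carry_out --motion "0 0 -0.1 0 0 0 0.3;0 0 -0.25 0 0 0 0.3;0 0 -0.25 0 0 0 0.3;0 0 -0.2 0 0 0 0.3;0.05 0 -0.03 0 0 0 0.3;0.2 0 0 0 0 0 0.3;0.25 0 0 0 0 0 0.3;0.25 0 0 0 0 0 0.3;0.25 0 0 0 0 0 0.3;0.25 0 0 0 0 0 0.3;0.18 0 0 0 0 0 0.3;0.09 0.002 0 0 0 0 0.3"

```text
time: 19.12
tool_pos: [0.6414, 0.0884, 0.2148]
ee_rot: [-3.138, 0.0, 1.519]
wrist_force: [0.2, 0.1, -0.9]
width: 0.0406
finger_force: 29.7
```

>>> carry_out --motion "0 0 0 0 0 0 0.3;0 0 0 0 0 0 0.3;0 0 0 0 0 0 0.3"

```text
time: 19.5
tool_pos: [0.6426, 0.0844, 0.2167]
ee_rot: [3.142, 0.0, 1.514]
wrist_force: [-0.4, 0.2, -0.5]
width: 0.0402
finger_force: 29.7
```

```bash
python3 -c "
from h import *
np.set_printoptions(precision=4,suppress=True)
from bench import readout
o=readout.get_obs();print(o['tool_pos'],o['ee_rot'])
s=snap('wrist');A=snap('side');B=snap('scene');pickle.dump((s,A,B,o),open('s4.pkl','wb'))
t=o['tool_pos'];print('collar if centred',proj(s,t+[0,0,.0435]),proj(s,t+[0,0,.0635]))
g=s['pixels'].max(2).astype(int);ch=' .:-=+*#%@'
for r in range(230,470,5): print(r,''.join(ch[min(9,g[r,x]//26)] for x in range(240,400,3)))
"
```

```text
[0.6426 0.0844 0.2167] [3.1415 0.0004 1.5143]
collar if centred [317.385  344.1481] [317.2416 375.7433]
230 @%%*:-------+::.....................:::-==#*-----%@%@@
235 @%@@:--=----+-:..:.............---:.::::+#******+@%%@@
240 @@@@:-------+:::...............-----::::%#******+@@@%@
245 @@@@.-------+:::...............-------::@#******+@%@%%
250 @@@%@+*##**#+=-:...............--------=@#**#**++@@@%@
255 @@@%@+****#*@@-:.................------*@#**#**+=@@%@@
260 @@@%@+*=#***%@+ ....................---=@******+=@@@@@
265 @@%@@++****#%@+.......................-:@**##**+=@@@@@
270 @@@@@=+****#@@.........................-@+#****+=@@@@@
275 @@%%@-+*****%#..........................++*****++@@@@@
280 @@@%%%+***#*%..........:...:..:.:........+#****+@%@@%%
285 %%%%%@+----:......:.:..::.:.::....:.:....:----=@@%@@@@
290 @%%=-------...:.::.....::.:.:.:::.:.:::...--------@@@%
295 @@@-------:.::.:........:.::.::::....::...:-------+@%%
300 %@--------..:..:..:....::.:::..:::.::...:..--------@@@
305 @:-------:...:::.:...::::::::::::::.:...:..:--------@%
310 =--------..::..:.:::..:------:::::::..:..:.:----
[... 1135 characters left out ...]
:....:..::..:.:::::::.::.::::::.:::::::::::::::::::
415 :::::.::::::::::::::::::::::::::::::::::::::::::::::::
420 ::::::::::::::::::::::::::::::::::::::::::::::::::::::
425 ::::::::::::::::::::::::::::::::::::::::::::::::::::::
430 ::::::::::::::::::::::::::::::::::::::::::::::::::::::
435 ::::::::::::.:::::::::::::::::::::::::::::::::::::::::
440 :::@@@@@@@@@@@@@@#%@@+**+@@@%##@@@@@@@@@@@@@@@@@@@+:::
445 :.%@@@@@@@@@@@@@@#%++-----*@%#@@@@@@@@@@@@@@@@@@@@@:::
450 :.@%@@@@@@@@@@@@@@#@-@@@@#:@#@@@@@%@@@@@@@@@@@@@@@@.::
455 :=@@@@@@%@@@%@@@@@@%@*+++@@@@@@@@@%@@@@@@@@@@@@@@@@%::
460 :@@@@@@@@@@@@@@@@@@@@+++++@@@@@@@@@@@@@@@@@@@@@@@@@@::
465 :@@@@@@@@@@@@@@@@@@@@+***%@@@@@@@@%@@@@@@@@@@@@@@@@@-:
```

>>> carry_out --motion "0 0 0 0 0 0 0.3;0 0 0 0 0 0 0.3;0 0 0 0 0 0 0.3;0 0 0 0 0 0 0.3"

```text
time: 20.15
tool_pos: [0.6425, 0.086, 0.2167]
ee_rot: [3.141, 0.0, 1.516]
wrist_force: [-0.5, 0.8, -0.3]
width: 0.0405
finger_force: 29.7
```

>>> carry_out --motion "0.01 0.004 0.08 0 0 0 0.3;0 0 0.1 0 0 0 0.3;0 0 0.08 0 0 0 0.3;0 0 0.03 0 0 0 0.3;0 0 0 0 0 0 0.3"

```text
time: 20.78
tool_pos: [0.6431, 0.0878, 0.158]
ee_rot: [-3.141, 0.0, 1.516]
wrist_force: [-0.4, -1.5, -1.2]
width: 0.0406
finger_force: 29.7
```

>>> carry_out --motion "0 0 0.03 0 0 0 0.3;0 0 0.03 0 0 0 0.3;0 0 0 0 0 0 0.3"

```text
time: 21.15
tool_pos: [0.6433, 0.0877, 0.146]
ee_rot: [-3.141, 0.0, 1.516]
wrist_force: [-0.8, -1.3, -0.7]
width: 0.0404
finger_force: 29.7
```

>>> carry_out --motion "0 0 0.025 0 0 0 0.3;0 0 0.02 0 0 0 0.3;0 0 0.012 0 0 0 0.3;0 0 0 0 0 0 0.3;0 0 0 0 0 0 0.3"

```text
time: 21.78
tool_pos: [0.6433, 0.0879, 0.1351]
ee_rot: [-3.141, -0.0, 1.516]
wrist_force: [-0.3, -0.8, -1.3]
width: 0.0404
finger_force: 29.7
```

>>> carry_out --motion "0 0 0.006 0 0 0 0.3;0 0 0.003 0 0 0 0.3;0 0 0 0 0 0 0.3;0 0 0 0 0 0 0.3"

```text
time: 22.28
tool_pos: [0.6436, 0.0878, 0.1337]
ee_rot: [3.141, 0.0, 1.516]
wrist_force: [-0.3, -1.4, 0.1]
width: 0.0407
finger_force: 29.7
```

>>> carry_out --motion "0 0 0.005 0 0 0 0.3;0 0 0 0 0 0 0.3;0 0 0 0 0 0 0.3"

```text
time: 22.65
tool_pos: [0.6436, 0.0878, 0.1335]
ee_rot: [3.141, 0.0, 1.516]
wrist_force: [-2.1, -2.1, 6.0]
width: 0.0406
finger_force: 29.7
```

Contact at the expected height; release, rise and swing clear for a check.

>>> carry_out --motion "0 0 0 0 0 0 0.65;0 0 0 0 0 0 0.65;0 0 0 0 0 0 0.65;0 0 -0.1 0 0 0 0.65;0 0 -0.25 0 0 0 0.65;0 0 -0.25 0 0 0 0.65;-0.2 0 -0.1 0 0 0 0.65;-0.25 0 0 0 0 0 0.65;-0.2 0 0 0 0 0 0.65;0 0 0 0 0 0 0.65;0 0 0 0 0 0 0.65"

```text
time: 24.02
tool_pos: [0.6364, -0.0414, 0.2722]
ee_rot: [-3.141, -0.001, 1.517]
wrist_force: [-0.4, 0.7, 0.7]
width: 0.0608
finger_force: 0.0
```

Run:
```python
from h import *
np.set_printoptions(precision=4,suppress=True)
from bench import readout
o=readout.get_obs();print(o["tool_pos"],o["time"],o["wrist_force"])
A=snap("side","f_side");B=snap("scene","f_scene")
p3=pickle.load(open("s3.pkl","rb"))
def red(s):
    h=cv2.cvtColor(s["pixels"],cv2.COLOR_RGB2HSV).astype(int);return ((h[...,0]<8)|(h[...,0]>172))&(h[...,1]>110)&(h[...,2]>50)
def blue(s):
    h=cv2.cvtColor(s["pixels"],cv2.COLOR_RGB2HSV).astype(int);return (h[...,0]>105)&(h[...,0]<130)&(h[...,1]>90)
t=np.array([.6459,.1348,.082]);e=np.array([.055,.9985,0])*.047
for nm,f,base,hh in(("red",red,t+e,.125),("blue",blue,t-e,.115)):
  for s,sn,box in((A,"side",(230,190,340,330)),(B,"scene",(250,150,340,240))):
    m=f(s).astype(np.uint8);k=np.zeros_like(m);x0,y0,x1,y1=box;k[y0:y1,x0:x1]=m[y0:y1,x0:x1]
    n,l,st,c=cv2.connectedComponentsWithStats(k);i=1+np.argmax(st[1:,4])
    r=(l==i); rows=np.where(r.any(1))[0]
    mid=[(y,(np.where(r[y])[0][[0,-1]]).mean()) for y in rows[::4]]
    print(nm,sn,st[i],"exp base/top",proj(s,base),proj(s,base+[0,0,hh]),proj(s,base+[0,0,hh-.025]),mid[:6])
# what moved: difference of scene images before/after outside the work area
for s,q,nm in((A,p3[1],"side"),(B,p3[2],"scene")):
    d=(np.abs(s["pixels"].astype(int)-q["pixels"]).max(2)>60).astype(np.uint8)
    n,l,st,c=cv2.connectedComponentsWithStats(cv2.morphologyEx(d,cv2.MORPH_OPEN,np.ones((2,2))))
    print(nm,[list(x) for x in st[1:] if x[4]>25])
```

```text
[ 0.6364 -0.0414  0.2722] 24.025 [-0.4355  0.7113  0.6853]
red side [250 267  19  22 303] exp base/top [260.8543 300.0844] [255.9059 260.616 ] [256.9454 268.9069] [(np.int64(267), np.float64(263.0)), (np.int64(271), np.float64(259.0)), (np.int64(275), np.float64(259.0)), (np.int64(279), np.float64(259.5)), (np.int64(283), np.float64(259.5)), (np.int64(287), np.float64(258.5))]
red scene [277 173  13  23 211] exp base/top [283.8347 202.6392] [281.6099 163.737 ] [282.072  171.8176] [(np.int64(173), np.float64(282.5)), (np.int64(177), np.float64(283.0)), (np.int64(181), np.float64(281.5)), (np.int64(185), np.float64(281.5)), (np.int64(189), np.float64(284.0)), (np.int64(193), np.float64(284.5))]
blue side [269 247  19  24 195] exp base/top [280.5767 273.8356] [277.3473 237.8509] [278.0796 246.0107] [(np.int64(247), np.float64(278.5)), (np.int64(251), np.float64(278.0)), (np.int64(255), np.float64(277.5)), (np.int64(259), np.float64(281.0)), (np.int64(263), np.float64(282.5)), (np.int64(267), np.float64(282.0))]
blue scene [293 185  15  21 194] exp base/top [303.3461 213.0447] [302.1199 
[... 4852 characters left out ...]
 np.int32(9), np.int32(6), np.int32(27)], [np.int32(16), np.int32(270), np.int32(10), np.int32(13), np.int32(53)], [np.int32(2), np.int32(287), np.int32(11), np.int32(10), np.int32(64)], [np.int32(11), np.int32(294), np.int32(24), np.int32(22), np.int32(235)], [np.int32(111), np.int32(296), np.int32(9), np.int32(7), np.int32(33)], [np.int32(113), np.int32(304), np.int32(21), np.int32(27), np.int32(336)], [np.int32(136), np.int32(322), np.int32(26), np.int32(16), np.int32(236)], [np.int32(29), np.int32(343), np.int32(22), np.int32(20), np.int32(235)], [np.int32(53), np.int32(355), np.int32(13), np.int32(6), np.int32(35)], [np.int32(69), np.int32(398), np.int32(10), np.int32(8), np.int32(42)]]
```

Both bottles stand upright within about a pixel or two of where they should be in both views; handing in.

```bash
python3 -c "
from bench import robot
print(robot.close_job())"
```

```text
the job is handed in; nothing more can be done
None
```

I seated the tray on both pegs, stood the red and the blue bottle one in each cup, and handed the job in at about 24 s of the 61 s allowed; no verdict came back, but both bottles measured upright and in place in the last images.

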